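# Sweep the used crown caps into the scrap pan

### The arm

A 6-joint arm with a two-finger parallel gripper is mounted at the origin on the work surface. World frame = base frame: x ahead of the robot, y to its left, z up, the work surface at z = 0. Lengths are in m, angles in degrees, forces in N, time in s.
With the tool pointing down it reaches from about 0.35 to 0.875 m from the base axis. Payload 4.2 kg.
Tool frame: the origin (TCP) lies midway between the tips of the shut fingers; the grasp point (between the pads) lies 19 mm behind it; z points along the fingers, y is the line along which they close (so a half turn about z gives the same grasp; the last joint's range is limited). The gripper opens to 87 mm and grips with 3 to 60 N. Pads are 19 mm wide; open, the fingers measure 117 mm over their backs; the gripper's body (75 mm by 190 mm) begins 51 mm behind the grasp point.
Start: joints at [89.015, 22.042, 0.453, 0, -68.411, -14.817], TCP at [0.17, 0.601, 0.223] pointing down, gripper open.
Joint ranges: [-179.83, 179.83], [-69.29, 118.12], [-61.27, 80.66], [-181.25, 117.63], [-171.15, -9.14], [-177.46, 177.46]. Speed limits (degrees/s): [159.86, 159.86, 180, 180, 180, 180].

### API

Orientations are given as a 3x3 rotation matrix whose columns are the frame's x, y, z axes.
In Python, from station import * gives the robot as it stands.
- The arm moves only by the tool move_arm, never from a script. Its argument "targets" is text: rows parted by semicolons, each of 4 numbers parted by spaces: the shift along the world's x, y, z in units of 25 mm (1.0 is 25 mm), then the turn about the world's z in units of 5 degrees (1.0 is 5 degrees). In form: tx ty tz spin; .... A call has 1 to 10 rows; each row shifts and turns the commanded pose from where the row before left it; what a row does not reach is not made up. A row lasts 1/12 s, in which the tool goes at most 41.7 mm and 7.16 degrees, less where a joint would pass 70% of its speed; a pose out of reach is approached as far as the arm can. A call is refused whole if a number of a shift passes 1 or a number of a turn 1, either way. A call with a gripper value outside its range is refused whole. "gripper" is the finger opening in mm, from 0 to 87, set as the call begins (left out, the last holds). The fingers move at their own pace and stop on an object; the grip force is fixed at half the most. Time passes only in rows, so rows that do not move let the fingers close. It gives the time, the measured TCP pose, the force, the opening and the grip force at its end, in the units of the state.
- sense(): the state, without advancing time (a new reading comes with each control period).
- capture(name): name is "scene" or "top" or "wrist"; returns a dict with "image" (400x640x3 uint8, blue, green, red), "fx", "fy", "cx", "cy" (pixels), "world_from_camera" (4x4, takes a point from camera to world coordinates); the wrist camera has in their place "hand_eye" (4x4, takes a point from camera to tool coordinates, whose origin is the TCP and whose axes are the flange's). Camera axes: x right, y up, looking along -z (the intrinsics and any distortion apply to the point x, -y, -z); pixel columns grow to the right and rows downward; lengths in m; the calibration is good to about 2 mm. A picture is of the moment at which its call begins: read the wrist's pose just before it. There is no depth.
- finish_job(): hands the job in; it is judged then, once.
The state is a dict: "time_s": time; "joints": joint angles; "joint_velocities": joint speeds; "effort": joint torques, N m; "tcp_pos": TCP position; "ee_rot": TCP orientation; "wrist_force": force on the tool from outside, world axes, zero at the start; "moment": the same for the moment, N m; "gripper_width": opening from 0.0 (shut) to 1.0 (fully open); "gripper_force": force on a finger pad.
Only numpy, scipy, OpenCV 4.12 (cv2) and the standard library are available. Lean on these libraries where they do the work, as an engineer would, in place of code of your own. Each camera call takes 0.05 s, during which the arm holds its last target. There are 200 camera calls.

### The job

Clear the wash bench: sweep the three loose gold crown caps along the surface with the fingers, over the ramp and fully into the blue scrap pan. Push them along the bench, never pick one up, and leave the two steel stoppers standing among them, and everything else on the bench, where they are.

Things in the scene. Friction and masses are not known exactly. Their poses are not given: they have to be found in the camera images.
- cap1: used gold-coloured crown bottle cap lying flat on the white bench, skirt down: a loose disc 32 mm across and 7 mm high, about 12 g. Origin at the centre of its underside, z up; the yaw means nothing
- cap2: used gold-coloured crown bottle cap lying flat on the white bench, skirt down: a loose disc 32 mm across and 7 mm high, about 12 g. Origin at the centre of its underside, z up; the yaw means nothing
- cap3: used gold-coloured crown bottle cap lying flat on the white bench, skirt down: a loose disc 32 mm across and 7 mm high, about 12 g. Origin at the centre of its underside, z up; the yaw means nothing
- pan: blue sheet-steel scrap pan screwed to the bench (fixed), like a dustpan without handle: open mouth, walls on the other three sides. Origin on the bench (z = 0) at the middle of the mouth's front edge; x points level into the pan, mouth to back wall; y along the mouth, z up. 215 mm wide inside (side walls y = 107.5 to 111.5 mm, both sides). The mouth faces the caps, roughly +y
- pan_floor (a point): middle of the pan's flat floor, on its surface, 2.5 mm above the bench and 110 mm in from the mouth's front edge; axes as the pan's. A bare steel ramp rises from bench level at the mouth's edge to this floor over the first 22 mm; the floor is then flat to the back wall, 199 mm in from the mouth
- pan_back (a point): middle of the back wall's top, 39 mm above the bench, 201 mm in from the mouth's front edge; axes as the pan's. The side walls are 12 mm high at the mouth and rise to 39 mm at 65 mm in; behind the back wall a flat screwed flange reaches 231 mm from the mouth
- stopper1: stainless bottle stopper standing upright on the bench among the caps, loose, 45 mm across and 50 mm high, about 90 g; a bystander to be left standing. Origin at the centre of its underside, z up
- stopper2: stainless bottle stopper standing upright on the bench among the caps, loose, 45 mm across and 50 mm high, about 90 g; a bystander to be left standing. Origin at the centre of its underside, z up
- dish: white bowl with a few clean red caps in it (they do not come out), 110 mm across, 42 mm high, beyond the caps at the back of the bench; a loose bystander. Origin at the centre of its underside
- brush: bottle brush with a green head and a black handle, 345 mm long, 34 mm high, lying on the robot's left of the caps with its length roughly along world x; a loose bystander. Origin on the bench under its middle (215 mm from the handle's end, 130 mm from the head's end), x from handle to head
- opener: red-handled crown opener, 200 mm long, 41 mm wide, 14 mm high, lying at the back of the bench beyond the pan; a loose bystander. Origin on the bench, 90 mm from the handle's end, x from handle to claw
- bottle1: green sparkling-wine bottle, empty, 88 mm across and 300 mm high, standing on the bench beyond the brush, on the robot's left; a loose bystander. Origin at the centre of its underside

How it is judged:
By the outcome, as a careful person would: the job done as asked, in the order asked, and still so for the second after the job is handed in, with the robot touching nothing.
It also fails if it takes over 70 s, if anything falls off the work surface, if the arm or the gripper's body presses on something with over 40 N, if the wrist force passes 120 N, or if a joint passes its speed limit or range.

## Working session

There is one attempt and no reset: what is moved stays moved. The work goes in short steps, Python scripts to look and compute and a tool call to move; the robot and the scene stay as the last step left them, time stands still between calls to the robot, and variables do not carry over. Pictures are saved under pics/ and viewed, at most 10 in all, crops included, and the job is handed in when it is done.

Besides the shell and the picture viewer there is one more tool, called after "Emit:" in YAML: its name, and indented under it one key for each argument. move_arm: Moves the arm, as the interface text tells. Its arguments: {"type":"object","properties":{"targets":{"type":"string"},"gripper":{"type":"number"}},"required":["targets"]}

```bash
mkdir -p pics; cat > h.py <<'E'
from station import *
import numpy as np, cv2
def ray(c,uv,z):
    T=np.array(c["world_from_camera"]);u,v=uv
    d=T[:3,:3]@np.array([(u-c["cx"])/c["fx"],-(v-c["cy"])/c["fy"],-1.]);o=T[:3,3]
    return o+d*(z-o[2])/d[2]
def proj(c,p):
    T=np.linalg.inv(np.array(c["world_from_camera"]));q=T[:3,:3]@p+T[:3,3]
    return c["cx"]+c["fx"]*q[0]/-q[2], c["cy"]-c["fy"]*q[1]/-q[2]
E
python3 - <<'E'
from h import *
for n in("top","scene"):
    c=capture(n);cv2.imwrite(f"pics/{n}0.png",c["image"]);print(n,{k:v for k,v in c.items() if k!="image"})
print(sense())
E
```

```text
top {'fx': 397.66591149602687, 'fy': 397.66591149602687, 'cx': 316.0157090573265, 'cy': 200.28135172994996, 'world_from_camera': array([[-0.00225891,  0.99565272, -0.09311585,  0.54823525],
       [-0.9997942 , -0.00412592, -0.0198627 ,  0.06342279],
       [-0.02016054,  0.09305182,  0.99545714,  1.05982516],
       [ 0.        ,  0.        ,  0.        ,  1.        ]])}
scene {'fx': 361.9091590168706, 'fy': 361.9091590168706, 'cx': 319.4014738575755, 'cy': 196.26203077371326, 'world_from_camera': array([[ 0.62336722, -0.48242595,  0.6153686 ,  1.20750685],
       [ 0.78175987,  0.36813653, -0.503316  , -0.41376629],
       [ 0.01627305,  0.79482117,  0.60662549,  0.64937869],
       [ 0.        ,  0.        ,  0.        ,  1.        ]])}
{'time_s': 0.1, 'joints': array([ 8.90126706e+01,  2.20860201e+01,  3.87477769e-01, -2.37282579e-02,
       -6.84132035e+01, -1.48185518e+01]), 'joint_velocities': array([-0.13820972, -0.09587145,  0.24607084,  0.11110116, -0.04402686,
        0.06585977]), 'effort': array([-1.94891800e-03, -3.91687667e+01,  1.87935966e+01,  4.23203051e+00,
        1.34532506e-02, -7.30864645e-05]), 'tcp_pos': array([0.17006065, 0.60085014, 0.22157577]), 'ee_rot': array([[ 9.62148452e-01, -2.72525561e-01, -4.18638305e-04],
       [-2.72525853e-01, -9.62146498e-01, -1.94337746e-03],
       [ 1.26828654e-04,  1.98390737e-03, -9.99998024e-01]]), 'wrist_force': array([-0.24741819, -0.00704402, -1.18757451]), 'moment': array([-0.02477619, -0.02727332, -0.03331815]), 'gripper_force': 0.0, 'gripper_width': 1.0018119013520521}
```

View pics/top0.png

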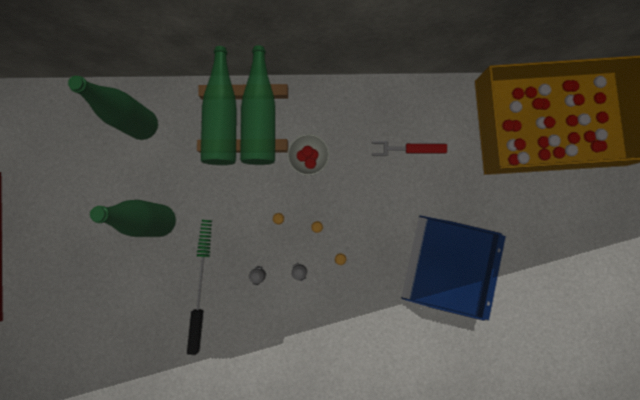

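View pics/scene0.png

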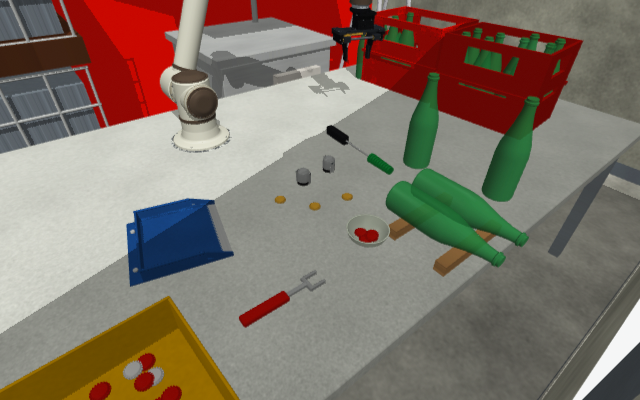

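The top view (up is +x, left is +y) shows caps at about (278,218), (317,227) and (341,259), and stoppers at (257,275) and (299,272). The pan mouth runs from (421,217) to (404,298), with the dish at (308,155) and the opener at (410,148). The scene view agrees. Next I measure them.

```bash
cat >> h.py <<'E'
def caps(c,pr=True):
    hsv=cv2.cvtColor(c["image"],cv2.COLOR_BGR2HSV)
    m=cv2.inRange(hsv,(10,90,60),(28,255,255)); m[:,480:]=0 if c["fx"]>380 else m[:,480:]
    n,l,s,ce=cv2.connectedComponentsWithStats(m)
    return [(ce[i].round(1),s[i,4],ray(c,ce[i],.006).round(4)) for i in range(1,n) if 25<s[i,4]<400]
E
python3 - <<'E'
from h import *
c=capture("top");s=capture("scene")
for k in (c,s):
    for r in caps(k):print(r)
for n,p,z in [("mouthL",(421,217),.012),("mouthR",(404,298),.012),("backL",(504,235),.039),("backR",(489,319),.039),("dish",(308,155),.042),("openclaw",(372,148),.01),("openend",(447,148),.01),("brushhead",(206,220),.03),("brushend",(193,353),.03)]:
    print(n,ray(c,p,z).round(3))
g=cv2.cvtColor(c["image"],cv2.COLOR_BGR2GRAY)
a=cv2.resize(c["image"][190:330,230:530],None,fx=2.6,fy=2.6,interpolation=cv2.INTER_CUBIC)
b=cv2.resize(s["image"][130:270,240:400],None,fx=2.,fy=2.,interpolation=cv2.INTER_CUBIC)
o=np.zeros((364+280,780,3),np.uint8);o[:364]=a;o[364:,:320]=b
cv2.imwrite("pics/z.png",np.clip(o[:600]*1.6,0,255).astype(np.uint8))
E
```

```text
(array([477.2, 103.9]), np.int32(75), array([ 0.9065, -0.3517,  0.006 ]))
(array([201.6,  89.4]), np.int32(66), array([0.9543, 0.3984, 0.006 ]))
(array([238.5,  89.2]), np.int32(108), array([0.954 , 0.2967, 0.006 ]))
(array([279.4,  88.9]), np.int32(168), array([0.9537, 0.1841, 0.006 ]))
(array([281.3, 144.2]), np.int32(129), array([0.7995, 0.178 , 0.006 ]))
(array([198.5, 145.1]), np.int32(43), array([0.7984, 0.403 , 0.006 ]))
(array([237.8, 144.7]), np.int32(35), array([0.7988, 0.296 , 0.006 ]))
(array([277.9, 218.1]), np.int32(102), array([0.5996, 0.1857, 0.006 ]))
(array([316.6, 226.6]), np.int32(108), array([0.5768, 0.083 , 0.006 ]))
(array([340.1, 258.8]), np.int32(104), array([0.4925, 0.0217, 0.006 ]))
(array([353. ,  33.9]), np.int32(56), array([-0.7956,  1.5045,  0.006 ]))
(array([346.8, 196.4]), np.int32(71), array([0.6041, 0.1835, 0.006 ]))
(array([279.8, 199.3]), np.int32(71), array([0.4968, 0.0201, 0.006 ]))
(array([314.3, 205.8]), np.int32(75), array([0.5809, 0.0808, 0.006 ]))
(array([399. , 228.1]), np.int32(329), array([0.7909, 0.2009, 0.006 ]))
(array([484.9, 234.7]), np.int32(119), array([0.9449, 0.3594, 0.006 ]))
mouthL [ 0.601 -0.191  0.012]
mouthR [ 0.392 -0.142  0.012]
backL [ 0.553 -0.392  0.039]
backR [ 0.345 -0.346  0.039]
dish [0.762 0.104 0.042]
openclaw [ 0.786 -0.066  0.01 ]
openend [ 0.785 -0.265  0.01 ]
brushhead [0.594 0.371 0.03 ]
brushend [0.258 0.396 0.03 ]
```

View pics/z.png

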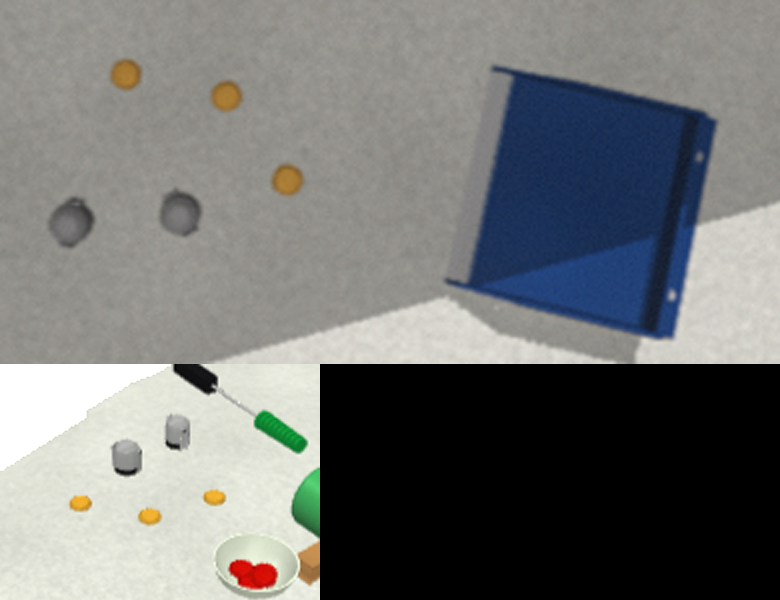

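Zoomed crop: the caps and the pan edges match the measured positions, and the stoppers are clear of a straight push along the pan axis. My plan is to set the fingers to a 24 mm gap so each cap nests between the tips. I'll push B first, then A, then C.

Emit:
move_arm:
  targets: "0.84 -0.96 0 -0.87;0.84 -0.96 0 -0.87;0.84 -0.96 0 -0.87;0.84 -0.96 0 -0.87;0.84 -0.96 0 -0.87;0.84 -0.96 0 -0.87;0.84 -0.96 0 -0.87;0.84 -0.96 0 -0.87;0.84 -0.96 0 -0.87;0.84 -0.96 0 -0.87"
  gripper: 24

```text
time_s: 1.03
tcp_pos: [0.3808, 0.36, 0.2226]
ee_rot: [[0.507, -0.862, -0.0], [-0.862, -0.507, 0.0], [-0.0, 0.0, -1.0]]
wrist_force: [-0.2, 0.7, 0.2]
gripper_width: 0.333
gripper_force: 0.0
```

Emit:
move_arm:
  targets: "0.84 -0.96 0 -0.87;0.84 -0.96 0 -0.87;0.84 -0.96 0 -0.87;0.84 -0.96 0 -0.87;0.84 -0.96 0 -0.87;0.84 -0.96 0 -0.87;0.84 -0.96 0 -0.87;0.84 -0.96 0 -0.87;0.84 -0.96 0 -0.87;0.84 -0.96 0 -0.87"

```text
time_s: 1.87
tcp_pos: [0.5909, 0.12, 0.2224]
ee_rot: [[-0.225, -0.974, -0.0], [-0.974, 0.225, -0.0], [0.0, 0.0, -1.0]]
wrist_force: [0.3, 0.7, -0.5]
gripper_width: 0.279
gripper_force: 0.0
```

Emit:
move_arm:
  targets: "0 0 -0.9 0;0 0 -0.9 0;0 0 -0.9 0;0 0 -0.9 0;0 0 0 0;0 0 0 0"

```text
time_s: 2.37
tcp_pos: [0.5896, 0.1209, 0.1316]
ee_rot: [[-0.221, -0.975, -0.003], [-0.975, 0.221, -0.002], [0.002, 0.002, -1.0]]
wrist_force: [0.7, 0.6, -0.5]
gripper_width: 0.276
gripper_force: 0.0
```

Emit:
move_arm:
  targets: "0 0 -0.9 0;0 0 -0.9 0;0 0 -0.9 0;0 0 -0.9 0;0 0 -0.6 0;0 0 -0.4 0;0 0 -0.2 0;0 0 0 0;0 0 0 0"

```text
time_s: 3.12
tcp_pos: [0.5912, 0.1218, 0.0138]
ee_rot: [[-0.221, -0.975, 0.002], [-0.975, 0.221, 0.001], [-0.001, -0.002, -1.0]]
wrist_force: [-0.1, 0.4, 0.3]
gripper_width: 0.279
gripper_force: 0.0
```

```bash
python3 - <<'E'
from h import *
s=sense();print(s["tcp_pos"],s["wrist_force"])
c=capture("top");k=capture("scene");w=capture("wrist")
o=np.zeros((600,800,3),np.uint8)
o[:300,:480]=cv2.resize(w["image"],(480,300))
o[300:,:]=cv2.resize(k["image"][160:235,250:450],(800,300),interpolation=cv2.INTER_CUBIC)
cv2.imwrite("pics/w1.png",o)
E
```

```text
[0.59120049 0.12180323 0.01382065] [-0.13310515  0.35647975  0.32334706]
```

View pics/w1.png

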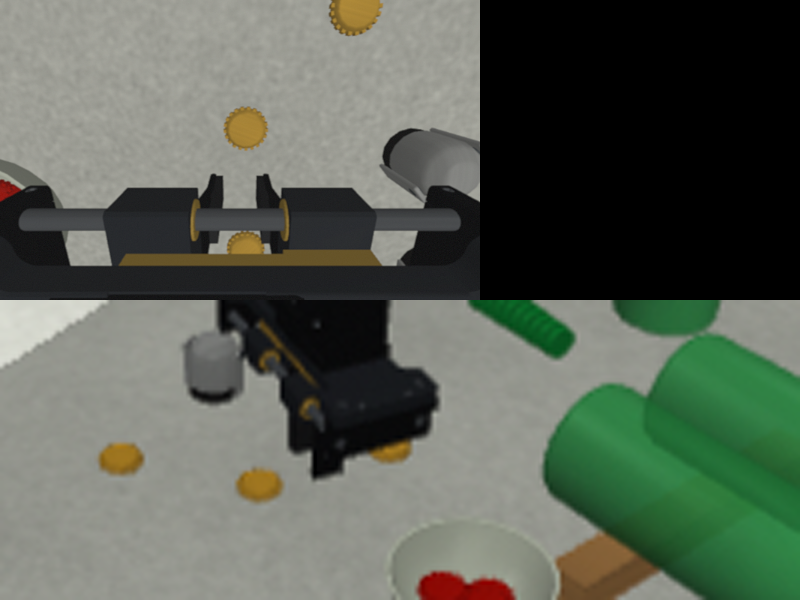

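The wrist view puts cap B at (245,128), nearly centred on the finger gap at x≈240, with A behind at (245,243). I'll shift 3 mm, lower, and push.

Emit:
move_arm:
  targets: "-0.12 0.03 -0.2 0;0 0 -0.19 0;-0.05 -0.2 0 0;-0.05 -0.2 0 0;-0.05 -0.2 0 0;-0.05 -0.2 0 0;-0.05 -0.2 0 0;-0.05 -0.2 0 0;-0.09 -0.39 0 0;-0.11 -0.49 0 0"

```text
time_s: 4.1
tcp_pos: [0.5747, 0.0696, 0.0029]
ee_rot: [[-0.221, -0.975, 0.0], [-0.975, 0.221, 0.0], [-0.0, -0.0, -1.0]]
wrist_force: [0.2, -0.1, 0.0]
gripper_width: 0.277
gripper_force: 0.1
```

Emit:
move_arm:
  targets: "-0.11 -0.49 0 0;-0.11 -0.49 0 0;-0.11 -0.49 0 0;-0.11 -0.49 0 0;-0.11 -0.49 0 0;-0.09 -0.39 0 0;-0.05 -0.2 0 0;0 0 0 0"

```text
time_s: 4.77
tcp_pos: [0.557, -0.0071, 0.0028]
ee_rot: [[-0.223, -0.975, -0.0], [-0.975, 0.223, -0.0], [0.0, 0.0, -1.0]]
wrist_force: [-0.0, 0.2, -0.0]
gripper_width: 0.274
gripper_force: 0.0
```

```bash
python3 - <<'E'
from h import *
s=sense();print(s["tcp_pos"],s["wrist_force"])
for n in("top","scene"):
  k=capture(n);print([(r[0],r[2]) for r in caps(k) if r[2][0]<.7])
w=capture("wrist")
h=cv2.cvtColor(w["image"],cv2.COLOR_BGR2HSV);m=cv2.inRange(h,(10,90,60),(28,255,255))
n,l,st,ce=cv2.connectedComponentsWithStats(m);print([(ce[i].round(),st[i]) for i in range(1,n) if st[i,4]>300])
cv2.imwrite("pics/w2.png",w["image"])
E
```

```text
[ 0.55695746 -0.00714406  0.00278483] [-0.02739508  0.19328146 -0.04892319]
[(array([277.9, 218.1]), array([0.5996, 0.1857, 0.006 ]))]
[(array([346.8, 196.4]), array([0.6041, 0.1835, 0.006 ])), (array([276.9, 216.4]), array([ 0.5554, -0.0283,  0.006 ]))]
[(array([320., 211.]), array([ 290,  183,   61,   58, 2631], dtype=int32)), (array([259., 293.]), array([253, 265,  14,  57, 459], dtype=int32)), (array([380., 294.]), array([372, 265,  14,  57, 439], dtype=int32)), (array([342., 345.]), array([ 158,  333,  351,   22, 6296], dtype=int32))]
```

View pics/w2.png

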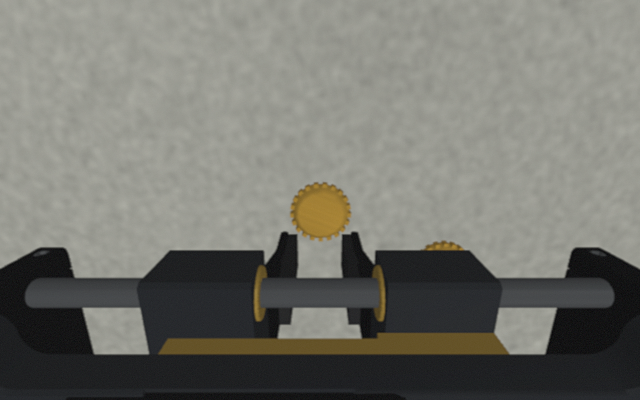

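Cap B is nested centrally at (320,211), and C at (442,247) sits clear to the right. I'll keep pushing into the pan.

Emit:
move_arm:
  targets: "-0.05 -0.2 0 0;-0.09 -0.39 0.02 0;-0.11 -0.49 0.02 0;-0.11 -0.49 0.02 0;-0.11 -0.49 0.02 0;-0.11 -0.49 0 0;-0.11 -0.49 0 0;-0.11 -0.49 0 0;-0.11 -0.49 0 0;-0.11 -0.49 0 0"

```text
time_s: 5.75
tcp_pos: [0.5316, -0.12, 0.0048]
ee_rot: [[-0.222, -0.975, 0.0], [-0.975, 0.222, 0.0], [-0.0, -0.0, -1.0]]
wrist_force: [0.3, -0.1, 0.1]
gripper_width: 0.274
gripper_force: 0.1
```

Emit:
move_arm:
  targets: "-0.11 -0.49 0 0;-0.11 -0.49 0 0;-0.11 -0.49 0.02 0;-0.11 -0.49 0.02 0;-0.11 -0.49 0.02 0;-0.11 -0.49 0.02 0;-0.11 -0.49 0 0;-0.11 -0.49 0 0;-0.11 -0.49 0 0;-0.11 -0.49 0 0"

```text
time_s: 6.58
tcp_pos: [0.5041, -0.2424, 0.0067]
ee_rot: [[-0.222, -0.975, -0.0], [-0.975, 0.222, 0.0], [-0.0, 0.0, -1.0]]
wrist_force: [-0.1, 0.2, 0.1]
gripper_width: 0.273
gripper_force: 0.2
```

```bash
python3 - <<'E'
from h import *
s=sense();print(s["tcp_pos"],s["wrist_force"])
w=capture("wrist")
h=cv2.cvtColor(w["image"],cv2.COLOR_BGR2HSV);m=cv2.inRange(h,(10,90,60),(28,255,255))
n,l,st,ce=cv2.connectedComponentsWithStats(m);print([(ce[i].round(),st[i]) for i in range(1,n) if st[i,4]>300])
E
```

```text
[ 0.50405031 -0.24235516  0.00674408] [-0.08175048  0.1509405   0.0526262 ]
[(array([319., 215.]), array([ 290,  186,   60,   59, 2610], dtype=int32)), (array([259., 293.]), array([253, 265,  15,  57, 478], dtype=int32)), (array([380., 293.]), array([372, 265,  14,  57, 477], dtype=int32)), (array([343., 345.]), array([ 158,  332,  351,   23, 6303], dtype=int32))]
```

Emit:
move_arm:
  targets: "-0.11 -0.49 0 0;-0.11 -0.49 0 0;-0.11 -0.49 0 0;-0.09 -0.39 0 0;-0.06 -0.25 0 0;-0.03 -0.12 0 0;0 0 0 0;0 0.1 0.5 0;0 0.1 0.9 0;0 0 0.9 0"

```text
time_s: 7.47
tcp_pos: [0.491, -0.291, 0.0641]
ee_rot: [[-0.221, -0.975, -0.003], [-0.975, 0.221, 0.001], [-0.0, 0.003, -1.0]]
wrist_force: [0.8, -0.9, 0.4]
gripper_width: 0.272
gripper_force: 0.0
```

Emit:
move_arm:
  targets: "0 0 0.9 0;0 0.3 0.8 0;0.1 0.6 0 0;0.2 0.9 0 0;0.2 0.95 0 0;0.23 0.98 0 0;0.23 0.98 0 0;0.23 0.98 0 0;0.23 0.98 0 0;0.23 0.98 0 0"

```text
time_s: 8.3
tcp_pos: [0.5329, -0.0989, 0.1069]
ee_rot: [[-0.221, -0.975, -0.0], [-0.975, 0.221, 0.0], [-0.0, 0.0, -1.0]]
wrist_force: [0.5, 0.5, -0.2]
gripper_width: 0.275
gripper_force: 0.0
```

Emit:
move_arm:
  targets: "0.23 0.98 0 0;0.23 0.98 0 0;0.23 0.98 0 0;0.23 0.98 0 0;0.23 0.98 0 0;0.23 0.98 0 0;0.23 0.98 0 0;0.23 0.98 0 0;0.23 0.98 0 0;0 0 0 0"

```text
time_s: 9.13
tcp_pos: [0.5859, 0.1242, 0.1069]
ee_rot: [[-0.217, -0.976, 0.002], [-0.976, 0.217, 0.001], [-0.001, -0.002, -1.0]]
wrist_force: [0.8, -0.4, 0.1]
gripper_width: 0.277
gripper_force: 0.0
```

```bash
python3 - <<'E'
from h import *
s=sense();print(s["tcp_pos"],s["wrist_force"])
for n in("top","scene"):
  k=capture(n);print([(r[0],r[2]) for r in caps(k) if r[2][0]<.7])
E
```

```text
[0.58587179 0.12417999 0.1068558 ] [ 0.805073   -0.36341822  0.12532296]
[(array([340.1, 258.7]), array([0.4926, 0.0216, 0.006 ])), (array([470., 261.]), array([ 0.4863, -0.3163,  0.006 ]))]
[(array([346.8, 196.4]), array([0.6041, 0.1835, 0.006 ])), (array([279.8, 199.3]), array([0.4968, 0.0201, 0.006 ])), (array([162.2, 248.7]), array([ 0.4868, -0.3163,  0.006 ]))]
```

Cap B is in the pan. Next is cap A.

Emit:
move_arm:
  targets: "0.25 1 0 0;0.25 1 0 0;0.25 1 0 0;0.25 1 0 0;0 0 0 0;0 0 -0.9 0;0 0 -0.9 0;0 0 -0.9 0;0 0 -0.7 0;0 0 -0.4 0"

```text
time_s: 10.07
tcp_pos: [0.6079, 0.2178, 0.0094]
ee_rot: [[-0.223, -0.975, -0.004], [-0.975, 0.223, -0.002], [0.003, 0.004, -1.0]]
wrist_force: [-0.4, -0.4, 0.4]
gripper_width: 0.277
gripper_force: 0.0
```

Emit:
move_arm:
  targets: "0 0 -0.15 0;0 0 -0.1 0;0 0 0 0;0 0 0 0"

```text
time_s: 10.4
tcp_pos: [0.6104, 0.2201, 0.0068]
ee_rot: [[-0.222, -0.975, 0.002], [-0.975, 0.222, 0.001], [-0.001, -0.002, -1.0]]
wrist_force: [-0.2, -0.0, 0.6]
gripper_width: 0.277
gripper_force: 0.0
```

```bash
cat >> h.py <<'E'
def wl():
    s=sense();print(s["tcp_pos"],s["wrist_force"])
    w=capture("wrist")
    m=cv2.inRange(cv2.cvtColor(w["image"],cv2.COLOR_BGR2HSV),(10,90,60),(28,255,255))
    n,l,st,ce=cv2.connectedComponentsWithStats(m);print([(ce[i].round(),st[i]) for i in range(1,n) if st[i,4]>300])
E
python3 -c "from h import *;wl()"
```

```text
[0.61038354 0.22007218 0.00677931] [-0.15718595 -0.03976678  0.61434499]
[(array([323., 184.]), array([ 293,  155,   61,   60, 2675], dtype=int32)), (array([  7., 247.]), array([  0, 216,  22,  53, 601], dtype=int32)), (array([259., 294.]), array([253, 265,  14,  57, 456], dtype=int32)), (array([380., 293.]), array([372, 265,  14,  57, 439], dtype=int32)), (array([342., 345.]), array([ 158,  333,  351,   22, 6298], dtype=int32))]
```

Emit:
move_arm:
  targets: "-0.05 0.01 -0.06 0;0 0 -0.06 0;-0.05 -0.2 0 0;-0.05 -0.2 0 0;-0.05 -0.2 0 0;-0.05 -0.2 0 0;-0.09 -0.39 0 0;-0.11 -0.49 0 0;-0.11 -0.49 0 0;-0.11 -0.49 0 0"

```text
time_s: 11.28
tcp_pos: [0.5924, 0.1521, 0.0026]
ee_rot: [[-0.222, -0.975, -0.0], [-0.975, 0.222, -0.0], [0.0, 0.0, -1.0]]
wrist_force: [-0.5, 0.4, 0.3]
gripper_width: 0.278
gripper_force: 0.1
```

Emit:
move_arm:
  targets: "-0.11 -0.49 0 0;-0.11 -0.49 0 0;-0.11 -0.49 0 0;-0.11 -0.49 0 0;-0.11 -0.49 0 0;-0.11 -0.49 0 0;-0.11 -0.49 0 0;-0.11 -0.49 0 0;-0.11 -0.49 0 0;-0.11 -0.49 0 0"

```text
time_s: 12.12
tcp_pos: [0.5652, 0.0299, 0.0026]
ee_rot: [[-0.222, -0.975, 0.0], [-0.975, 0.222, 0.0], [-0.0, -0.0, -1.0]]
wrist_force: [0.5, -0.7, -0.4]
gripper_width: 0.277
gripper_force: 0.1
```

```bash
python3 -c "from h import *;wl()"
```

```text
[0.56515739 0.02994043 0.00256989] [ 0.49584253 -0.71809468 -0.37744022]
[(array([449., 203.]), array([ 419,  175,   61,   57, 2641], dtype=int32)), (array([319., 215.]), array([ 290,  187,   60,   58, 2617], dtype=int32)), (array([259., 293.]), array([253, 265,  14,  57, 455], dtype=int32)), (array([380., 293.]), array([372, 265,  14,  57, 441], dtype=int32)), (array([343., 345.]), array([ 158,  333,  351,   22, 6322], dtype=int32))]
```

Emit:
move_arm:
  targets: "-0.11 -0.49 0 0;-0.11 -0.49 0 0;-0.11 -0.49 0 0;-0.11 -0.49 0.02 0;-0.11 -0.49 0.02 0;-0.11 -0.49 0.02 0;-0.11 -0.49 0.02 0;-0.11 -0.49 0 0;-0.11 -0.49 0 0;-0.11 -0.49 0 0"

```text
time_s: 13.0
tcp_pos: [0.5377, -0.0926, 0.0046]
ee_rot: [[-0.222, -0.975, 0.0], [-0.975, 0.222, 0.0], [-0.0, -0.0, -1.0]]
wrist_force: [-0.2, 0.3, -0.1]
gripper_width: 0.278
gripper_force: 0.1
```

Emit:
move_arm:
  targets: "-0.11 -0.49 0 0;-0.11 -0.49 0 0;-0.11 -0.49 0 0;-0.11 -0.49 0 0;-0.11 -0.49 0.02 0;-0.11 -0.49 0.02 0;-0.11 -0.49 0.02 0;-0.11 -0.49 0.02 0;-0.11 -0.49 0 0;-0.11 -0.49 0 0"

```text
time_s: 13.83
tcp_pos: [0.5101, -0.2151, 0.0066]
ee_rot: [[-0.222, -0.975, 0.0], [-0.975, 0.222, 0.0], [-0.0, -0.0, -1.0]]
wrist_force: [-0.6, 0.2, -0.4]
gripper_width: 0.275
gripper_force: 0.2
```

Emit:
move_arm:
  targets: "-0.11 -0.49 0 0;-0.09 -0.39 0 0;-0.06 -0.25 0 0;-0.03 -0.12 0 0;0 0 0 0;0 0.1 0.5 0;0 0.1 0.9 0;0 0 0.9 0;0 0 0.9 0;0 0 0.9 0"

```text
time_s: 14.67
tcp_pos: [0.5032, -0.2395, 0.1101]
ee_rot: [[-0.22, -0.975, -0.0], [-0.975, 0.22, 0.0], [-0.0, 0.0, -1.0]]
wrist_force: [0.2, 0.3, -0.3]
gripper_width: 0.27
gripper_force: 0.0
```

```bash
python3 - <<'E'
from h import *
s=sense();print(s["tcp_pos"],s["wrist_force"])
for n in("top","scene"):
  k=capture(n);print([(r[0],r[2]) for r in caps(k) if r[2][0]<.7])
wl()
E
```

```text
[ 0.50317052 -0.23946287  0.11005858] [ 0.18608252  0.28671888 -0.29449172]
[(array([340.1, 258.7]), array([0.4926, 0.0216, 0.006 ]))]
[(array([279.8, 199.3]), array([0.4968, 0.0201, 0.006 ])), (array([184.7, 242.2]), array([ 0.4985, -0.2644,  0.006 ])), (array([162.2, 248.7]), array([ 0.4868, -0.3163,  0.006 ]))]
[ 0.50608972 -0.24030505  0.11326794] [0.83837054 0.14289444 0.98855524]
[(array([13., 82.]), array([   0,   24,   41,   94, 1984], dtype=int32)), (array([323.,  98.]), array([ 304,   77,   40,   42, 1241], dtype=int32)), (array([323., 163.]), array([ 305,  144,   38,   38, 1061], dtype=int32)), (array([258., 293.]), array([253, 265,  14,  57, 475], dtype=int32)), (array([380., 293.]), array([372, 265,  14,  57, 475], dtype=int32)), (array([342., 345.]), array([ 158,  332,  350,   23, 6301], dtype=int32))]
```

Cap A is in. Now cap C.

Emit:
move_arm:
  targets: "0 0.99 0 0;0 0.99 0 0;0 0.99 0 0;0 0.99 0 0;0 0.99 0 0;0 0.99 0 0;0 0.99 0 0;0 0.99 0 0;0 0.99 0 0;0 0.99 0 0"

```text
time_s: 15.65
tcp_pos: [0.5021, 0.0087, 0.1078]
ee_rot: [[-0.221, -0.975, -0.002], [-0.975, 0.221, -0.0], [0.001, 0.002, -1.0]]
wrist_force: [-1.1, -0.3, 0.2]
gripper_width: 0.272
gripper_force: 0.0
```

Emit:
move_arm:
  targets: "-0.05 0.99 0 0;-0.03 0.99 0 0;0 0 0 0;0 0 0 0;0 0 -0.9 0;0 0 -0.9 0;0 0 0 0;0 0 0 0"

```text
time_s: 16.32
tcp_pos: [0.5, 0.0556, 0.0629]
ee_rot: [[-0.222, -0.975, -0.004], [-0.975, 0.222, -0.002], [0.003, 0.003, -1.0]]
wrist_force: [1.3, -1.2, 0.1]
gripper_width: 0.27
gripper_force: 0.0
```

```bash
python3 - <<'E'
from h import *
wl()
k=capture("scene");cv2.imwrite("pics/s3.png",cv2.resize(k["image"][100:300,100:420],(800,500)))
E
```

```text
[0.5000152  0.05563035 0.06292901] [ 1.25246253 -1.17265489  0.06361527]
[(array([317., 164.]), array([ 295,  142,   46,   46, 1552], dtype=int32)), (array([259., 293.]), array([253, 265,  14,  57, 453], dtype=int32)), (array([380., 294.]), array([372, 265,  14,  57, 441], dtype=int32)), (array([342., 345.]), array([ 158,  333,  350,   22, 6293], dtype=int32))]
```

View pics/s3.png

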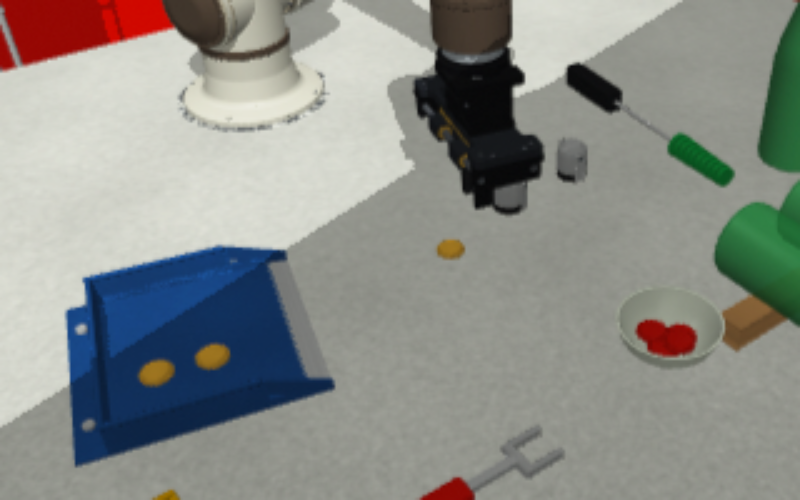

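Two caps are in the pan at (157,372) and (212,356), cap C is ahead of the fingers at (450,249), and both stoppers are standing. I'll lower and push C.

Emit:
move_arm:
  targets: "0 0 -0.8 0;0 0 -0.8 0;0 0 -0.4 0;0 0 -0.2 0;0 0 -0.1 0;0 0 0 0;0 0 0 0;0 0 0 0"

```text
time_s: 17.08
tcp_pos: [0.5019, 0.0571, 0.0074]
ee_rot: [[-0.221, -0.975, 0.002], [-0.975, 0.221, 0.001], [-0.001, -0.002, -1.0]]
wrist_force: [0.9, 0.7, -0.3]
gripper_width: 0.28
gripper_force: 0.0
```

```bash
python3 -c "from h import *;wl()"
```

```text
[0.50186853 0.05714361 0.00743174] [ 0.85746841  0.6972731  -0.31787746]
[(array([321., 181.]), array([ 291,  152,   61,   59, 2669], dtype=int32)), (array([258., 293.]), array([253, 265,  14,  57, 457], dtype=int32)), (array([380., 293.]), array([372, 265,  14,  57, 437], dtype=int32)), (array([342., 345.]), array([ 158,  333,  351,   22, 6297], dtype=int32))]
```

Emit:
move_arm:
  targets: "0 0 -0.07 0;0 0 -0.07 0;-0.05 -0.2 0 0;-0.05 -0.2 0 0;-0.05 -0.2 0 0;-0.05 -0.2 0 0;-0.09 -0.39 0 0;-0.11 -0.49 0 0;-0.11 -0.49 0 0;-0.11 -0.49 0.02 0"

```text
time_s: 17.97
tcp_pos: [0.485, -0.0111, 0.0035]
ee_rot: [[-0.222, -0.975, -0.001], [-0.975, 0.222, -0.0], [0.0, 0.001, -1.0]]
wrist_force: [-0.1, -0.7, 0.2]
gripper_width: 0.277
gripper_force: 0.0
```

Emit:
move_arm:
  targets: "-0.11 -0.49 0.02 0;-0.11 -0.49 0.02 0;-0.11 -0.49 0 0;-0.11 -0.49 0 0;-0.11 -0.49 0 0;-0.11 -0.49 0 0;-0.11 -0.49 0 0;-0.11 -0.49 0 0;-0.11 -0.49 0 0;-0.11 -0.49 0 0"

```text
time_s: 18.8
tcp_pos: [0.4578, -0.1335, 0.0046]
ee_rot: [[-0.222, -0.975, 0.0], [-0.975, 0.222, 0.0], [-0.0, -0.0, -1.0]]
wrist_force: [0.1, 0.4, 0.8]
gripper_width: 0.279
gripper_force: 0.1
```

```bash
python3 -c "from h import *;wl()"
```

```text
[ 0.45776055 -0.13345995  0.00461544] [0.1219713  0.38736518 0.79235687]
[(array([165.,  16.]), array([ 127,    0,   73,   40, 2230], dtype=int32)), (array([319., 214.]), array([ 290,  186,   60,   58, 2565], dtype=int32)), (array([258., 293.]), array([253, 265,  14,  57, 473], dtype=int32)), (array([380., 293.]), array([372, 265,  14,  57, 477], dtype=int32)), (array([342., 345.]), array([ 158,  332,  351,   23, 6301], dtype=int32))]
```

Emit:
move_arm:
  targets: "-0.11 -0.49 0.02 0;-0.11 -0.49 0.02 0;-0.11 -0.49 0.02 0;-0.11 -0.49 0.02 0;-0.11 -0.49 0 0;-0.11 -0.49 0 0;-0.11 -0.49 0 0;-0.11 -0.49 0 0;-0.09 -0.39 0 0;-0.06 -0.25 0 0"

```text
time_s: 19.68
tcp_pos: [0.4319, -0.2473, 0.0065]
ee_rot: [[-0.223, -0.975, -0.0], [-0.975, 0.223, 0.0], [-0.0, 0.0, -1.0]]
wrist_force: [-0.2, 0.2, 0.0]
gripper_width: 0.276
gripper_force: 0.0
```

Emit:
move_arm:
  targets: "-0.03 -0.12 0 0;0 0 0 0;0 0.1 0.5 0;0 0.1 0.9 0;0 0 0.9 0;0 0 0.9 0;0 0 0.9 0;0 0 0.9 0;0 0 0.9 0;0 0 0 0"

```text
time_s: 20.52
tcp_pos: [0.4346, -0.2446, 0.1588]
ee_rot: [[-0.22, -0.976, 0.009], [-0.976, 0.22, -0.003], [0.001, -0.01, -1.0]]
wrist_force: [0.6, -0.3, 0.1]
gripper_width: 0.278
gripper_force: 0.0
```

Emit:
move_arm:
  targets: "0 0.9 0 0;0 0.9 0 0;0 0.9 0 0;0 0.9 0 0;0 0.9 0 0;0 0.9 0 0;0 0.9 0 0;0 0.9 0 0;0 0 0 0;0 0 0 0"

```text
time_s: 21.35
tcp_pos: [0.4314, -0.0631, 0.1538]
ee_rot: [[-0.219, -0.976, -0.001], [-0.976, 0.219, 0.0], [0.0, 0.001, -1.0]]
wrist_force: [0.2, -0.4, 0.3]
gripper_width: 0.278
gripper_force: 0.0
```

```bash
python3 - <<'E'
from h import *
for n in("top","scene"):
  k=capture(n);print([(r[0],r[2]) for r in caps(k) if r[2][0]<.7])
  a0=cv2.imread(f"pics/{n}0.png")
cv2.imwrite("pics/s4.png",cv2.resize(k["image"][100:300,100:420],(800,500)))
E
```

```text
[(array([449.9, 256.5]), array([ 0.4979, -0.2648,  0.006 ])), (array([469.9, 261. ]), array([ 0.4863, -0.3162,  0.006 ])), (array([452.4, 284.4]), array([ 0.4262, -0.2688,  0.006 ]))]
[(array([172.3, 227.4]), array([ 0.4268, -0.2685,  0.006 ])), (array([184.7, 242.2]), array([ 0.4985, -0.2644,  0.006 ])), (array([162.2, 248.7]), array([ 0.4868, -0.3163,  0.006 ]))]
```

View pics/s4.png

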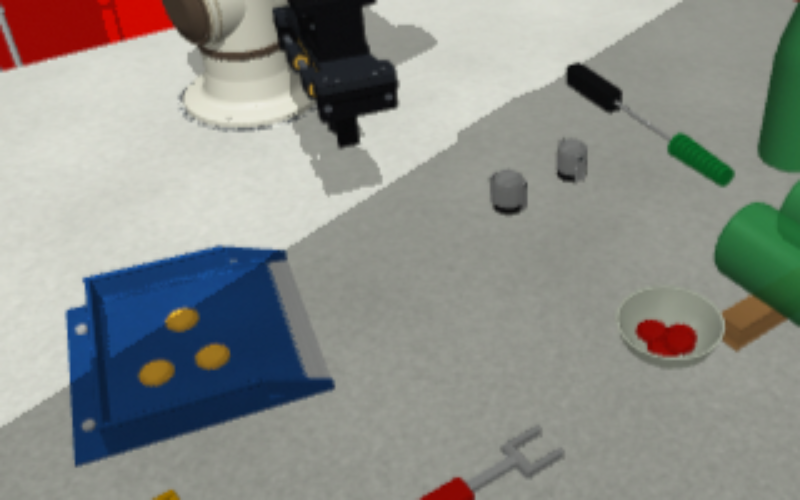

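All three caps lie flat in the pan at (157,372), (212,356) and (181,320). The stoppers at (508,190) and (571,159) are standing where they were, and the arm is clear.

```bash
python3 -c "from station import *;print(finish_job())"
```

```text
the job is handed in; nothing more can be done
None
```

All three gold caps were pushed along the bench into the blue scrap pan. The final pictures show them flat inside it, both stoppers still standing in place and nothing else looking disturbed; I handed the job in at about 21 s.

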